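# Line up the bench containers by height

### The arm

A 6-joint arm with a two-finger parallel gripper is mounted at the origin on the work surface; the furniture and walls round the work are solid. World frame = base frame: x ahead of the robot, y to its left, z up, the work surface at z = 0. Lengths are in m, angles in rad, forces in N, time in s.
With the tool pointing down it reaches from about 0.375 to 0.975 m from the base axis. Payload 3.8 kg.
Tool frame: the origin (TCP) lies on the centre line of the jaws, within the pads' length; the fingertips stand 14 mm ahead of it and the grasp point (between the pads) lies 5 mm behind it; z points along the fingers, y is the line along which they close (so a half turn about z gives the same grasp; the last joint's range is limited). The gripper opens to 85 mm and grips with 20 to 120 N. Pads are 22 mm wide; open, the fingers measure 114 mm over their backs; the gripper's body (76 mm by 85 mm) begins 54 mm behind the grasp point. The pads swing forward as they close: fully open they stand 13 mm farther back than shut.
Start: joints at [-1.225, 0.264, 1.604, -0, 1.274, -0.037], TCP at [0.252, -0.626, 0.245] pointing down, gripper open.
Joint ranges: [-2.63, 2.63], [-0.94, 2.18], [0.31, 2.57], [-1.31, 4.45], [0, 2.66], [-2.55, 2.55]. Speed limits (rad/s): [2.57, 2.57, 3.14, 3.14, 3.14, 3.14].

### API

Orientations are given as a rotation vector (axis times angle).
In Python, from workcell import bot, eyes, spot_in gives the robot as it stands.
- The arm moves only by the tool carry_out, never from a script. Its argument "series" is text: rows parted by semicolons, each of 4 numbers parted by spaces: the shift along the world's x, y, z in m, then the turn about the world's z in degrees. In form: tx ty tz roll; .... A call has 1 to 20 rows; each row shifts and turns the commanded pose from where the row before left it; what a row does not reach is not made up. A row lasts 1/8 s, in which the tool goes at most 62.5 mm and 10.7 degrees, less where a joint would pass 70% of its speed; a pose out of reach is approached as far as the arm can. A call is refused whole if a number of a shift passes 0.0625 or a number of a turn 10.7, either way. A call with a gripper value outside its range is refused whole. "jaw" is the gripper command: -1 is shut, 1 is fully open, values between are in proportion, set as the call begins (left out, the last holds). The fingers move at their own pace and stop on an object; "grip_force" is the grip in N (left out, the last holds). Time passes only in rows, so rows that do not move let the fingers close. It gives the time, the measured TCP pose, the force, the opening and the grip force at its end, in the units of the state.
- bot.read_state(): the state, without advancing time (a new reading comes with each control period).
- eyes.read_camera(name): name is "scene" or "side" or "wrist"; returns (picture, depth): 420x560x3 uint8, blue, green, red; 420x560 float32, m along the optical axis (not along the pixel's ray), 0 where there is no reading.
- eyes.get_calibration(name): a dict with "K" (3x3 intrinsics, pixels), "position" and "rotation" of the camera in the world; the wrist camera has in their place "T_tool_cam" (4x4, takes a point from camera to tool coordinates, whose origin is the TCP and whose axes are the flange's). Camera axes: x right, y down, z forward; pixel columns grow to the right and rows downward; lengths in m; the calibration is good to about 2 mm. A picture is of the moment at which its call begins: read the wrist's pose just before it. get_calibration takes no time and is no camera call.
- bot.finish_job(): hands the job in; it is judged then, once.
Trained networks look in the newest picture that a camera, given by its name, has taken for a name from the list of things; names that differ only in an ending like _2 or _b are one class to them, and where a whole thing is asked for, a point or a joint stands for the part that bears it (a point fixed in the world has none). Each returns a list of dicts, best first, with "score" (0 to 1); they miss things now and then, are a little off and sometimes report something else, mostly with a low value. They report only what shows in the picture. A call takes as long as a camera call. They do not tell look-alikes from the thing itself.
- spot_in(camera, target): "rect" ([centre column, centre row, width, height] in pixels, round what is visible of it).
The state is a dict: "time": time; "q": joint angles; "joint_vel": joint speeds; "joint_torque": joint torques, N m; "tool_pos": TCP position; "tcp_rot": TCP orientation; "wrist_force": force on the tool from outside, world axes, zero at the start; "torque": the same for the moment, N m; "width": opening from 0.0 (shut) to 1.0 (fully open); "grip_force": force on a finger pad.
Only numpy, scipy, OpenCV 4.12 (cv2) and the standard library are available. Lean on these libraries where they do the work, as an engineer would, in place of code of your own. Each camera call takes 0.05 s, during which the arm holds its last target. There are 200 camera calls.

### The job

Line up the three small bottles and the yellow tub from the desk on the four black marks of the grey mat, one in the middle of each mark, in order of height: the tallest on the mark next to the mat's red end band, then step by step down to the lowest at the white end. Leave them all standing upright and never let one tip over on the way.

Things in the scene. Friction and masses are not known exactly. Their poses are not given: they have to be found in the camera images.
- brown_bottle_centre (a point): small brown bottle with a black cap, 68 mm tall in all; round body 33 mm across up to about 54 mm high, cap 22 mm across above it; about 70 g. This point is its centre, half-way up (34 mm above its underside); z is up when it stands. Loose; stands upright on the desk at the start.
- oil_dropper_centre (a point): small cream-white dropper bottle with a pointed red nozzle, 63 mm tall in all; round body 28 mm across up to about 39 mm high, nozzle at most 19 mm across above it; about 30 g. This point is its centre, half-way up (31.5 mm above its underside); z is up when it stands. Loose; stands upright on the desk at the start.
- green_cap_2_centre (a point): small white bottle with a green cap, 50 mm tall in all; round body 32 mm across up to about 35 mm high, cap 21 mm across above it; about 50 g. This point is its centre, half-way up (25 mm above its underside); z is up when it stands. Loose; stands upright on the desk at the start.
- grease_tub_centre (a point): round yellow tub with a fixed yellow lid, 36 mm tall in all; 55 mm across, lid 57 mm across from 26 mm high up; about 110 g. This point is its centre, half-way up (18 mm above its underside); z is up when it stands. Loose; stands upright on the desk at the start.
- pad_a: round black mark 54 mm across with a thin white ring on it, the first (leftmost) as seen from the robot of four set 72 mm apart (centre to centre) in a straight row on a thin grey mat (60 mm wide, 316 mm long, 2 mm thick) fixed on the desk. Origin: centre of the mark, on the mat's flat top, 2 mm above the desk. Its y axis runs along the row, to the robot's left; x across the row, away from the robot; z up. Fixed, flat; things stand on it 2 mm above the desk.
- pad_b: round black mark 54 mm across with a thin white ring on it, the second from the left of four set 72 mm apart (centre to centre) in a straight row on a thin grey mat (60 mm wide, 316 mm long, 2 mm thick) fixed on the desk. Origin: centre of the mark, on the mat's flat top, 2 mm above the desk. Its y axis runs along the row, to the robot's left; x across the row, away from the robot; z up. Fixed, flat; things stand on it 2 mm above the desk.
- pad_c: round black mark 54 mm across with a thin white ring on it, the third from the left of four set 72 mm apart (centre to centre) in a straight row on a thin grey mat (60 mm wide, 316 mm long, 2 mm thick) fixed on the desk. Origin: centre of the mark, on the mat's flat top, 2 mm above the desk. Its y axis runs along the row, to the robot's left; x across the row, away from the robot; z up. Fixed, flat; things stand on it 2 mm above the desk.
- pad_d: round black mark 54 mm across with a thin white ring on it, the fourth (rightmost) of four set 72 mm apart (centre to centre) in a straight row on a thin grey mat (60 mm wide, 316 mm long, 2 mm thick) fixed on the desk. Origin: centre of the mark, on the mat's flat top, 2 mm above the desk. Its y axis runs along the row, to the robot's left; x across the row, away from the robot; z up. Fixed, flat; things stand on it 2 mm above the desk.
- red_band: flat red band across one end of the mat, 16 mm wide along the row, 56 mm long across it; its origin, the middle of the band, lies in line with the marks, 39 mm beyond the centre of the last mark of the row, at the left or the right end as it may be; a like band in white is at the other end. Fixed.
Not all that is in view belongs to the job. Leave any purple look-alike of the part that bears grease_tub_centre alone.

How it is judged:
By the outcome, as a careful person would: the job done as asked, in the order asked, and still so for the second after the job is handed in, with the robot touching nothing.
It also fails if it takes over 96 s, if anything falls off the work surface, if the arm or the gripper's body presses on something with over 40 N, if the wrist force passes 120 N, or if a joint passes its speed limit or range.

## Working session

There is one attempt and no reset: what is moved stays moved. The work goes in short steps, Python scripts to look and compute and a tool call to move; the robot and the scene stay as the last step left them, time stands still between calls to the robot, and variables do not carry over. Pictures are saved under pics/ and viewed, at most 14 in all, crops included, and the job is handed in when it is done.

Besides the shell and the picture viewer there is one more tool, called after "Emit:" by a JSON object that holds its "fn" and its "kwargs", one argument or row to a line. carry_out: Moves the arm, as the interface text tells. Its arguments: {"type":"object","properties":{"series":{"type":"string"},"jaw":{"type":"number"},"grip_force":{"type":"number"}},"required":["series"]}

```bash
mkdir -p pics
cat > h.py <<'E'
import numpy as np, cv2
from workcell import bot, eyes, spot_in
from scipy.spatial.transform import Rotation as R
def cam(n):
    s=bot.read_state(); c=eyes.get_calibration(n); K=np.array(c["K"])
    if n=="wrist":
        T=np.eye(4);T[:3,:3]=R.from_rotvec(s["tcp_rot"]).as_matrix();T[:3,3]=s["tool_pos"]
        T=T@np.array(c["T_tool_cam"])
    else:
        T=np.eye(4);r=np.array(c["rotation"]);T[:3,:3]=r if r.shape==(3,3) else R.from_rotvec(r).as_matrix();T[:3,3]=c["position"]
    return K,T
def shot(n,f=None):
    K,T=cam(n); im,d=eyes.read_camera(n)
    if f: cv2.imwrite("pics/"+f,im)
    return im,d,K,T
def ray(K,T,u,v): return T[:3,:3]@np.linalg.solve(K,[u,v,1.])
def onz(K,T,u,v,z):
    r=ray(K,T,u,v); return T[:3,3]+r*(z-T[2,3])/r[2]
def cloud(d,K,T):
    v,u=np.indices(d.shape); p=np.stack([(u-K[0,2])/K[0,0]*d,(v-K[1,2])/K[1,1]*d,d],-1)
    return p@T[:3,:3].T+T[:3,3]
E
python3 - <<'E'
from h import *
for n in ["scene","side"]:
    im,d,K,T=shot(n,n+"1.png"); print(n,T[:3,3].round(3),T[:3,2].round(3))
    P=cloud(d,K,T)
    for t in ["brown_bottle_centre","oil_dropper_centre","green_cap_2_centre","grease_tub_centre","pad_a","red_band"]:
        for r in spot_in(n,t)[:5]:
            u,v=r["rect"][:2]; print(t,round(r["score"],2),np.round(r["rect"]),P[int(v),int(u)].round(3))
print(bot.read_state())
E
```

```text
scene [-0.417  0.321  0.945] [ 0.644 -0.283 -0.71 ]
brown_bottle_centre 0.81 [333. 204.  15.  19.] [-0.417  0.321  0.945]
green_cap_2_centre 0.72 [213. 237.  12.  20.] [0.39  0.152 0.041]
grease_tub_centre 0.85 [400. 239.  23.  22.] [ 0.2   -0.302  0.04 ]
pad_a 0.78 [183. 223.  22.  15.] [0.501 0.208 0.003]
pad_a 0.62 [234. 218.  19.  14.] [0.471 0.069 0.003]
pad_a 0.6 [260. 215.  16.  11.] [ 0.454 -0.006  0.003]
pad_a 0.48 [208. 222.  21.  15.] [0.479 0.139 0.006]
pad_a 0.23 [334. 206.  13.  27.] [ 0.374 -0.194  0.045]
side [-0.09  -0.589  0.682] [ 0.471  0.58  -0.665]
brown_bottle_centre 0.86 [335. 253.  16.  34.] [ 0.371 -0.218  0.044]
oil_dropper_centre 0.63 [322. 227.  17.  20.] [ 0.41  -0.137  0.036]
green_cap_2_centre 0.73 [244. 175.  15.  22.] [0.394 0.141 0.037]
grease_tub_centre 0.97 [314. 335.  34.  35.] [ 0.206 -0.325  0.037]
grease_tub_centre 0.91 [349. 300.  31.  30.] [ 0.309 -0.317  0.037]
pad_a 0.69 [299. 203.  17.  14.] [ 0.455 -0.013  0.002]
pad_a 0.66 [272. 170.  21.  16.] [0.494 0.146 0.001]
pad_a 0.52 [283. 188.  19.   9.] [0.462 0.064 0.002]
red_band 0.59 [304. 212.  17.   5.] [ 0.445 -0.043  0.001]
{'time': 0.7, 'q': array([-1.22490865e+00,  2.63867464e-01,  1.60398160e+00,  1.78993139e-05,
        1.27371395e+00, -3.68868909e-02]), 'joint_vel': array([ 0.00043055,  0.00091188, -0.00051866,  0.00024751,  0.0008995 ,
        0.00063533]), 'joint_torque': array([-3.06596463e-03, -5.14848590e+01, -3.67617702e+01, -1.76983312e-04,
        7.83350843e-04,  3.38236212e-06]), 'tool_pos': array([ 0.25212134, -0.6261467 ,  0.24531162]), 'tcp_rot': array([3.08420663e+00, 5.97583843e-01, 3.37279447e-05]), 'wrist_force': array([-0.17921153, -0.25022787, -0.34992807]), 'torque': array([-7.10034143e-03,  1.44311103e-05,  2.54082107e-02]), 'grip_force': 0.0, 'width': 0.9980162650233704}
```

View pics/scene1.png

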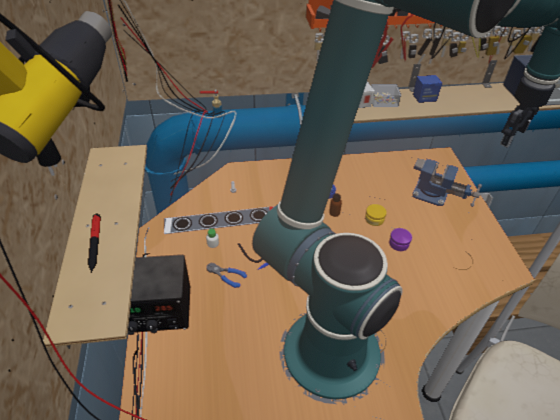

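View pics/side1.png

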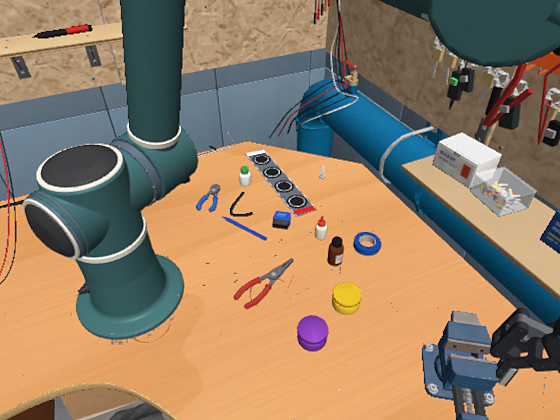

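The row runs from the red end on the right, pad_d at side (299,203), to the white end on the left at scene (168,225).

- **Order:** brown goes on d, dropper on c, green on b and tub on a.
- **Tub candidates:** yellow is at side (349,300) and purple at side (314,335). The yellow one fits the description; purple is the look-alike to leave alone.

Next I'll move the wrist camera over the bottles and the tub.

Emit:
{"fn": "carry_out", "kwargs": {
  "series": "0.013 0.045 0.013 7;0.013 0.045 0.013 7;0.013 0.045 0.013 7;0.013 0.045 0.013 7;0.013 0.045 0.013 7;0.013 0.045 0.013 7;0.013 0.045 0.013 7;0.013 0.045 0.013 7;0 0 0 0;0 0 0 0",
  "jaw": 1
}}

```text
time: 1.95
tool_pos: [0.3561, -0.2663, 0.3494]
tcp_rot: [2.442, 1.975, -0.001]
wrist_force: [0.4, 0.0, -0.9]
width: 1.001
grip_force: 0.0
```

Run:
```python
from h import *
print(np.round(eyes.get_calibration("wrist")["T_tool_cam"],3).tolist())
im,d,K,T=shot("wrist","w1.png"); print(T[:3,3].round(3),T[:3,2].round(3),bot.read_state()["tool_pos"],bot.read_state()["q"].round(2))
P=cloud(d,K,T)
for t in ["brown_bottle_centre","oil_dropper_centre","green_cap_2_centre","grease_tub_centre","pad_a","red_band"]:
    for r in spot_in("wrist",t)[:5]:
        u,v=r["rect"][:2]; print(t,round(r["score"],2),np.round(r["rect"]),P[int(v),int(u)].round(3))
```

```text
[[0.0, -0.951, -0.308, 0.079], [1.0, 0.0, 0.001, -0.0], [-0.0, -0.308, 0.951, -0.128], [0.0, 0.0, 0.0, 1.0]]
[ 0.372 -0.189  0.478] [-0.064 -0.303 -0.951] [ 0.35583892 -0.2666521   0.34897339] [-0.7  -0.23  1.92 -0.    1.45 -0.49]
brown_bottle_centre 0.62 [295. 107.  25.  26.] [ 0.385 -0.203  0.068]
oil_dropper_centre 0.65 [305.  40.  25.  28.] [ 0.412 -0.133  0.046]
grease_tub_centre 0.82 [263. 185.  43.  42.] [ 0.323 -0.296  0.037]
grease_tub_centre 0.71 [191. 212.  45.  41.] [ 0.215 -0.313  0.037]
```

View pics/w1.png

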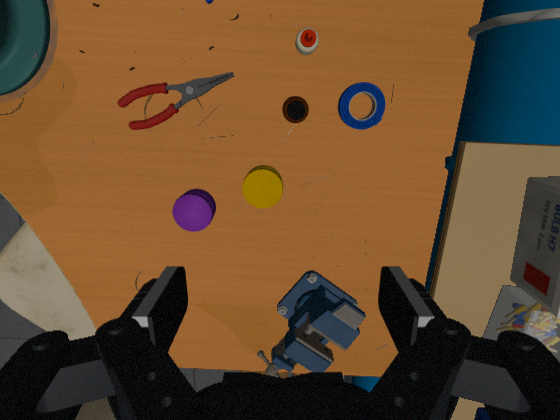

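The wrist view shows:
- yellow tub at (263,187)
- purple look-alike at (194,211)
- brown bottle at (295,109)
- dropper at (307,40)
- tape at (361,106), near the brown bottle

Only the yellow tub at (263,187) fits. I'll confirm it in a crop and measure.

```bash
cat >> h.py <<'E'
def meas(P,g,rad=.03,im=None):
    m=(np.hypot(P[...,0]-g[0],P[...,1]-g[1])<rad)&(P[...,2]>.012)&(P[...,2]<.1)
    q=P[m]
    if len(q)<8: return None
    zt=np.percentile(q[:,2],97); t=q[q[:,2]>zt-.005]
    (cx,cy),r=cv2.minEnclosingCircle(t[:,:2].astype(np.float32))
    return np.round([cx,cy,r,zt,len(t),*np.median(t[:,:2],0)],4)
E
python3 - <<'E'
from h import *
im,d,K,T=shot("wrist"); P=cloud(d,K,T)
i2,d2,K2,T2=shot("side"); P2=cloud(d2,K2,T2)
c1=cv2.resize(im[20:250,160:400],None,fx=1.6,fy=1.6,interpolation=2);c2=cv2.resize(i2[200:360,270:400],(300,368),interpolation=2)
cv2.imwrite("pics/crop1.png",np.hstack([c1,c2]))
for n,g in dict(brown=(.385,-.205),drop=(.412,-.133),tub=(.323,-.296),green=(.394,.145)).items():
    print(n,meas(P,g),meas(P2,g))
# two-view triangulation check from rect centres of lids/caps
print(P[:,:,2][(d>0)&(abs(P[...,2])<.01)].mean(),P2[:,:,2][(d2>0)&(abs(P2[...,2])<.01)].mean())
E
```

```text
brown [ 3.853e-01 -2.071e-01  1.100e-02  6.910e-02  2.730e+02  3.850e-01
 -2.072e-01] [ 3.839e-01 -2.087e-01  1.150e-02  6.850e-02  7.100e+01  3.840e-01
 -2.096e-01]
drop [ 4.151e-01 -1.315e-01  2.900e-03  6.130e-02  2.800e+01  4.150e-01
 -1.315e-01] [ 4.136e-01 -1.340e-01  3.400e-03  5.860e-02  1.200e+01  4.134e-01
 -1.339e-01]
tub [ 3.208e-01 -3.000e-01  2.780e-02  3.740e-02  1.172e+03  3.212e-01
 -2.990e-01] [ 3.207e-01 -3.001e-01  2.810e-02  3.750e-02  4.600e+02  3.199e-01
 -3.006e-01]
green None [4.009e-01 1.480e-01 1.030e-02 5.020e-02 3.300e+01 4.006e-01 1.482e-01]
-0.00011871420555442658 -0.0001769732141997449
```

View pics/crop1.png

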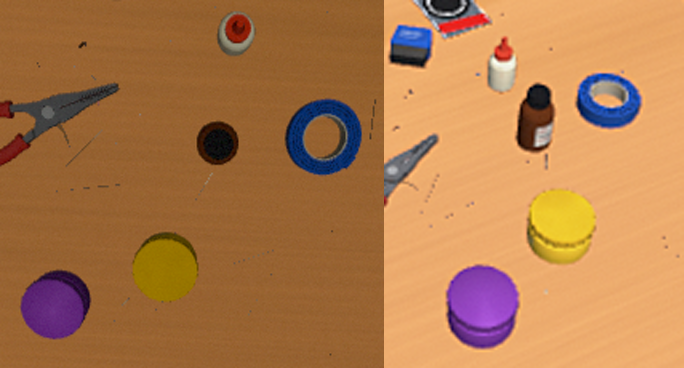

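Confirmed: the yellow-lidded tub is the part. Brown bottle first.

Emit:
{"fn": "carry_out", "kwargs": {
  "series": "0.0098 0.0197 -0.05 0;0.0098 0.0197 -0.05 0;0.0098 0.0197 -0.05 0;0 0 -0.05 0;0 0 -0.05 0;0 0 -0.025 0;0 0 -0.025 0;0 0 -0.012 0;0 0 -0.011 0;0 0 0 0;0 0 0 0",
  "jaw": 0.2
}}

```text
time: 3.78
tool_pos: [0.3862, -0.2075, 0.027]
tcp_rot: [2.442, 1.975, 0.001]
wrist_force: [0.9, 0.0, 0.2]
width: 0.598
grip_force: 0.0
```

Emit:
{"fn": "carry_out", "kwargs": {
  "series": "0 0 0 0;0 0 0 0;0 0 0 0;0 0 0 0;0 0 0 0;0 0 0 0",
  "jaw": -1,
  "grip_force": 30
}}

```text
time: 4.53
tool_pos: [0.3861, -0.2074, 0.0272]
tcp_rot: [2.442, 1.975, 0.001]
wrist_force: [-2.2, 0.3, 6.2]
width: 0.372
grip_force: 29.9
```

Emit:
{"fn": "carry_out", "kwargs": {
  "series": "0 0 0.03 0;0 0 0.05 0;0 0 0.05 0;0.009 0.033 0.02 0;0.009 0.033 0.02 0;0.009 0.033 0.02 0;0.009 0.033 0.02 0;0.009 0.033 0.02 0;0.009 0.033 0.02 0;0.01 0.033 0.02 0;0.01 0.033 0.02 0;0 0 0 0;0 0 0 0"
}}

```text
time: 6.15
tool_pos: [0.459, 0.0567, 0.3155]
tcp_rot: [-2.442, -1.976, 0.002]
wrist_force: [-0.6, -0.1, -0.6]
width: 0.371
grip_force: 30.2
```

Run:
```python
from h import *
im,d,K,T=shot("wrist","w2.png"); P=cloud(d,K,T); print(T[:3,3].round(3))
print("green",meas(P,(.401,.148)))
for t in ["pad_a","red_band","green_cap_2_centre"]:
    for r in spot_in("wrist",t)[:5]:
        u,v=r["rect"][:2]; print(t,round(r["score"],2),np.round(r["rect"]),onz(K,T,u,v,.002).round(4),P[int(v),int(u)].round(4))
```

```text
[0.475 0.134 0.444]
green [4.013e-01 1.511e-01 1.090e-02 5.110e-02 2.940e+02 4.019e-01 1.509e-01]
pad_a 0.89 [291.  88.  43.  46.] [0.488  0.1417 0.002 ] [0.4877 0.1427 0.0031]
pad_a 0.89 [287. 200.  37.  39.] [ 0.4532 -0.0007  0.002 ] [4.529e-01 1.000e-04 1.500e-03]
pad_a 0.87 [292.  25.  44.  50.] [0.5031 0.2103 0.002 ] [0.5029 0.2107 0.0008]
pad_a 0.76 [292. 151.  40.  44.] [0.4724 0.0636 0.002 ] [0.4717 0.0642 0.0018]
green_cap_2_centre 0.78 [223.  94.  30.  30.] [0.4019 0.1522 0.002 ] [0.409  0.1506 0.0494]
```

View pics/w2.png

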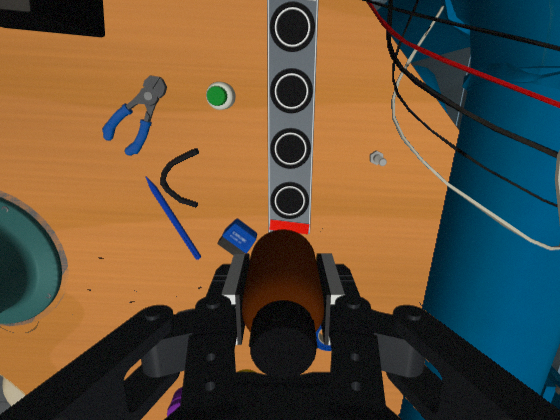

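The wrist view shows the marks at about (293,26), (291,91), (290,149) and (290,200), with the red band at (290,227) beside pad_d. The brown bottle hangs upright and green is at (220,96). Next I'll refine the mark centres by ellipse fit.

```bash
cat > marks.py <<'E'
from h import *
def marks(im,K,T,guess):
    g=cv2.cvtColor(im,cv2.COLOR_BGR2GRAY); out=[]
    b=cv2.morphologyEx((g<60).astype(np.uint8),cv2.MORPH_CLOSE,np.ones((5,5)))
    for c in cv2.findContours(b,cv2.RETR_EXTERNAL,cv2.CHAIN_APPROX_NONE)[0]:
        if len(c)<60: continue
        w=np.array([onz(K,T,*p,.002)[:2] for p in c[:,0]],np.float32)
        (x,y),r=cv2.minEnclosingCircle(w); a=cv2.contourArea(w)
        if .022<r<.033 and a>.75*np.pi*r*r: m=cv2.moments(w); out.append([m["m10"]/m["m00"],m["m01"]/m["m00"],r])
    return np.array(out)
if __name__=="__main__":
    im,d,K,T=shot("wrist"); o=marks(im,K,T,0); print(o.round(4))
    o=o[o[:,1].argsort()[::-1]][:,:2]
    if len(o)==4:
        k=np.arange(4)-1.5; c=o.mean(0); s=(k[:,None]*(o-c)).sum(0)/(k**2).sum(); print(c,s,np.linalg.norm(s),np.degrees(np.arctan2(s[1],s[0])))
        print((c+k[:,None]*.072*s/np.linalg.norm(s)).round(4))
E
python3 marks.py
```

```text
[[ 0.4557 -0.0021  0.0269]
 [ 0.4713  0.0682  0.0268]
 [ 0.4869  0.1384  0.0269]
 [ 0.5025  0.209   0.0278]]
[0.47912085 0.1033794 ] [-0.01559162 -0.070344  ] 0.07205120955261467 -102.49746001325428
[[ 0.5025  0.2088]
 [ 0.4869  0.1385]
 [ 0.4713  0.0682]
 [ 0.4558 -0.0021]]
```

Emit:
{"fn": "carry_out", "kwargs": {
  "series": "-0.0016 -0.029 -0.04 0;-0.0016 -0.03 -0.04 0;0 0 -0.05 0;0 0 -0.05 0;0 0 -0.05 0;0 0 -0.03 0;0 0 -0.015 0;0 0 -0.006 0;0 0 0 0;0 0 0 0"
}}

```text
time: 7.65
tool_pos: [0.4577, -0.0021, 0.0366]
tcp_rot: [2.441, 1.974, 0.003]
wrist_force: [0.7, -0.0, -2.0]
width: 0.369
grip_force: 30.1
```

Emit:
{"fn": "carry_out", "kwargs": {
  "series": "-0.002 0 -0.003 0;0 0 -0.003 0;0 0 0 0;0 0 0 0"
}}

```text
time: 8.15
tool_pos: [0.4543, -0.002, 0.0293]
tcp_rot: [-2.443, -1.976, 0.0]
wrist_force: [0.0, 0.4, -0.4]
width: 0.37
grip_force: 30.2
```

Emit:
{"fn": "carry_out", "kwargs": {
  "series": "0.001 0 -0.0005 0;0 0 0 0;0 0 0 0"
}}

```text
time: 8.52
tool_pos: [0.4544, -0.002, 0.0292]
tcp_rot: [-2.441, -1.975, 0.003]
wrist_force: [-5.2, 0.3, 8.5]
width: 0.368
grip_force: 31.2
```

Emit:
{"fn": "carry_out", "kwargs": {
  "series": "0 0 0 0;0 0 0 0;0 0 0 0;0 0 0 0",
  "jaw": 0.2
}}

```text
time: 9.02
tool_pos: [0.4554, -0.002, 0.0287]
tcp_rot: [-2.443, -1.976, 0.0]
wrist_force: [-0.7, -0.2, 0.0]
width: 0.598
grip_force: 0.0
```

Emit:
{"fn": "carry_out", "kwargs": {
  "series": "0 0 0.02 0;0 0 0.05 0;0 0 0.05 0;-0.01 -0.032 0.03 0;-0.01 -0.032 0.03 0;-0.01 -0.033 0.03 0;-0.011 -0.033 0.03 0;0 0 0 0;0 0 0 0"
}}

```text
time: 10.15
tool_pos: [0.414, -0.1316, 0.268]
tcp_rot: [-2.442, -1.974, -0.0]
wrist_force: [-1.2, -0.4, 0.1]
width: 0.603
grip_force: 0.0
```

Run:
```python
from h import *
im,d,K,T=shot("wrist","w3.png"); P=cloud(d,K,T)
print("brown",meas(P,(.4558,-.002)),"drop",meas(P,(.4147,-.132)),bot.read_state()["tool_pos"])
i,d2,K,T=shot("side"); print(meas(cloud(d2,K,T),(.4558,-.002)))
```

```text
brown [ 4.542e-01 -2.200e-03  1.140e-02  7.110e-02  5.410e+02  4.541e-01
 -2.400e-03] drop [ 4.162e-01 -1.300e-01  3.100e-03  6.170e-02  3.200e+01  4.161e-01
 -1.298e-01] [ 0.41377066 -0.13119332  0.26741446]
[ 4.537e-01 -4.300e-03  1.160e-02  7.040e-02  4.800e+01  4.514e-01
 -6.200e-03]
```

View pics/w3.png

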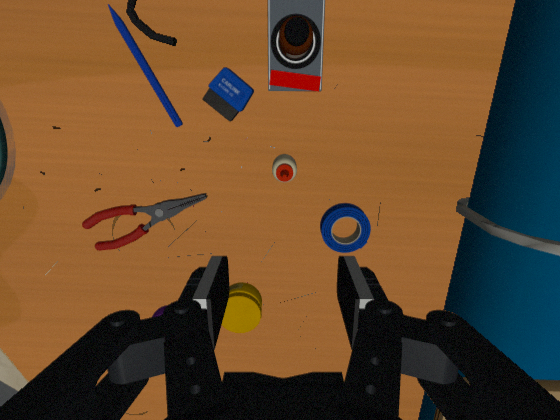

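The brown bottle stands upright and centred on pad_d at (296,38), within about 1.5 mm. The dropper is at (284,170). Dropper next.

Emit:
{"fn": "carry_out", "kwargs": {
  "series": "0.0015 0 -0.05 0;0 0 -0.05 0;0 0 -0.05 0;0 0 -0.04 0;0 0 -0.025 0;0 0 -0.018 0;0 0 -0.01 0;0 0 0 0;0 0 0 0"
}}

```text
time: 11.38
tool_pos: [0.4164, -0.132, 0.0263]
tcp_rot: [2.442, 1.976, 0.001]
wrist_force: [-0.7, -0.6, -0.3]
width: 0.603
grip_force: 0.0
```

Emit:
{"fn": "carry_out", "kwargs": {
  "series": "0 0 0 0;0 0 0 0;0 0 0 0;0 0 0 0;0 0 0 0;0 0 0 0",
  "jaw": -1,
  "grip_force": 25
}}

```text
time: 12.12
tool_pos: [0.4166, -0.1323, 0.0267]
tcp_rot: [2.442, 1.975, 0.001]
wrist_force: [-0.0, 0.9, 6.3]
width: 0.306
grip_force: 24.8
```

Emit:
{"fn": "carry_out", "kwargs": {
  "series": "0 0 0.03 0;0 0 0.05 0;0 0 0.05 0;0.011 0.04 0 0;0.011 0.04 0 0;0.011 0.04 0 0;0.011 0.04 0 0;0.0107 0.0405 0 0;0 0 0 0;0 0 -0.05 0;0 0 -0.04 0;0 0 -0.02 0;0 0 -0.01 0;0 0 0 0;0 0 0 0"
}}

```text
time: 14.0
tool_pos: [0.4715, 0.0683, 0.0369]
tcp_rot: [2.442, 1.975, 0.003]
wrist_force: [0.3, 0.2, -0.6]
width: 0.306
grip_force: 24.9
```

Emit:
{"fn": "carry_out", "kwargs": {
  "series": "0 -0.001 -0.004 0;0 0 -0.0035 0;0 0 0 0;0 0 0 0"
}}

```text
time: 14.5
tool_pos: [0.4711, 0.0675, 0.0288]
tcp_rot: [2.442, 1.975, 0.001]
wrist_force: [0.2, -0.4, 4.1]
width: 0.308
grip_force: 25.3
```

Emit:
{"fn": "carry_out", "kwargs": {
  "series": "0 0 0 0;0 0 0 0;0 0 0 0;0 0 0 0",
  "jaw": 0.2
}}

```text
time: 15.0
tool_pos: [0.4703, 0.0675, 0.0281]
tcp_rot: [-2.442, -1.975, 0.0]
wrist_force: [-0.8, 0.9, -0.3]
width: 0.601
grip_force: 0.0
```

Emit:
{"fn": "carry_out", "kwargs": {
  "series": "0 0 0.02 0;0 0 0.05 0;0 0 0.05 0;0 0 0.03 0;-0.017 0.021 0.03 0;-0.017 0.021 0.02 0;-0.017 0.021 0.02 0;-0.018 0.021 0 0;0 0 0 0;0 0 0 0"
}}

```text
time: 16.25
tool_pos: [0.4016, 0.1511, 0.248]
tcp_rot: [2.442, 1.976, -0.001]
wrist_force: [0.5, 1.2, -0.7]
width: 0.603
grip_force: 0.0
```

Run:
```python
from h import *
im,d,K,T=shot("wrist"); P=cloud(d,K,T)
print("drop",meas(P,(.4713,.068)),"brown",meas(P,(.4558,-.002)),"green",meas(P,(.4015,.151)),bot.read_state()["tool_pos"])
i,d2,K,T=shot("side"); P=cloud(d2,K,T); print(meas(P,(.4558,-.002)),meas(P,(.4713,.068)),meas(P,(.4015,.151)))
i,d2,K,T=shot("scene"); P=cloud(d2,K,T); print(meas(P,(.4558,-.002)),meas(P,(.4713,.068)),meas(P,(.4015,.151)))
```

```text
drop [4.711e-01 6.940e-02 3.300e-03 6.220e-02 4.200e+01 4.709e-01 7.040e-02] brown None green [4.017e-01 1.515e-01 1.100e-02 5.110e-02 3.410e+02 4.016e-01 1.519e-01] [0.40174986 0.15095405 0.24793458]
[ 4.529e-01 -3.600e-03  1.270e-02  7.010e-02  4.900e+01  4.523e-01
 -4.700e-03] [4.693e-01 6.460e-02 3.700e-03 5.900e-02 1.200e+01 4.695e-01 6.550e-02] [4.018e-01 1.483e-01 1.210e-02 5.050e-02 3.300e+01 4.003e-01 1.482e-01]
[ 4.537e-01 -3.900e-03  1.210e-02  7.040e-02  3.900e+01  4.529e-01
 -2.800e-03] [4.669e-01 7.010e-02 3.300e-03 6.020e-02 8.000e+00 4.670e-01 7.030e-02] [4.000e-01 1.508e-01 1.140e-02 5.170e-02 4.300e+01 3.992e-01 1.512e-01]
```

Emit:
{"fn": "carry_out", "kwargs": {
  "series": "0 0 -0.05 0;0 0 -0.05 0;0 0 -0.05 0;0 0 -0.035 0;0 0 -0.022 0;0 0 -0.012 0;0 0 -0.008 0;0 0 0 0;0 0 0 0"
}}

```text
time: 17.52
tool_pos: [0.4024, 0.1517, 0.0221]
tcp_rot: [2.442, 1.975, 0.003]
wrist_force: [1.2, 0.4, -0.3]
width: 0.598
grip_force: 0.0
```

Emit:
{"fn": "carry_out", "kwargs": {
  "series": "0 0 0 0;0 0 0 0;0 0 0 0;0 0 0 0;0 0 0 0;0 0 0 0",
  "jaw": -1,
  "grip_force": 28
}}

```text
time: 18.27
tool_pos: [0.4022, 0.1517, 0.0222]
tcp_rot: [2.442, 1.975, 0.002]
wrist_force: [-0.6, -0.8, 6.9]
width: 0.351
grip_force: 27.9
```

Emit:
{"fn": "carry_out", "kwargs": {
  "series": "0 0 0.03 0;0 0 0.04 0;0 0 0.03 0;0.028 -0.0044 0 0;0.028 -0.0044 0 0;0.0287 -0.0044 0 0;0 0 0 0;0 0 -0.04 0;0 0 -0.03 0;0 0 -0.015 0;0 0 -0.006 0;0 0 0 0;0 0 0 0"
}}

```text
time: 19.9
tool_pos: [0.4873, 0.1385, 0.0315]
tcp_rot: [2.442, 1.975, 0.003]
wrist_force: [-0.9, 0.5, -0.7]
width: 0.35
grip_force: 28.2
```

Emit:
{"fn": "carry_out", "kwargs": {
  "series": "0 0 -0.004 0;0 0 -0.003 0;0 0 0 0;0 0 0 0"
}}

```text
time: 20.4
tool_pos: [0.4867, 0.1384, 0.0242]
tcp_rot: [2.443, 1.975, 0.001]
wrist_force: [-2.5, -0.3, 6.9]
width: 0.353
grip_force: 28.9
```

Emit:
{"fn": "carry_out", "kwargs": {
  "series": "0 0 0 0;0 0 0 0;0 0 0 0;0 0 0 0",
  "jaw": 0.2
}}

```text
time: 20.9
tool_pos: [0.4861, 0.1382, 0.0231]
tcp_rot: [-2.443, -1.976, 0.0]
wrist_force: [-0.5, -0.5, 0.6]
width: 0.603
grip_force: 0.0
```

Emit:
{"fn": "carry_out", "kwargs": {
  "series": "0 0 0.02 0;0 0 0.05 0;0 0 0.05 0;0 0 0.05 0;-0.0165 -0.0438 0.02 0;-0.0165 -0.0438 0.02 0;-0.0165 -0.0438 0.02 0;-0.0165 -0.0438 0 0;-0.0165 -0.0438 0 0;-0.0165 -0.0438 0 0;-0.0165 -0.0438 0 0;-0.0165 -0.0438 0 0;-0.0165 -0.0438 0 0;-0.0165 -0.0438 0 0;0 0 0 0;0 0 0 0",
  "jaw": 0.75
}}

```text
time: 22.9
tool_pos: [0.3211, -0.2994, 0.253]
tcp_rot: [-2.443, -1.974, -0.001]
wrist_force: [-0.6, 0.3, 0.3]
width: 0.88
grip_force: 0.0
```

Run:
```python
from h import *
im,d,K,T=shot("wrist","w4.png"); P=cloud(d,K,T)
print("tub",meas(P,(.3208,-.300),.033),"purple",meas(P,(.215,-.313),.035),bot.read_state()["tool_pos"],bot.read_state()["q"].round(2))
G={"b":(.4869,.1385),"c":(.4713,.068),"d":(.4558,-.002)}
for c in ["side","scene"]:
    i,d2,K,T=shot(c); P=cloud(d2,K,T); print(c,[(k,meas(P,g)) for k,g in G.items()],meas(P,(.3208,-.3),.033))
```

```text
tub [ 3.199e-01 -3.016e-01  2.900e-02  3.730e-02  2.096e+03  3.203e-01
 -3.001e-01] purple [ 2.149e-01 -3.145e-01  2.890e-02  3.730e-02  1.940e+03  2.159e-01
 -3.137e-01] [ 0.32131262 -0.298947    0.25301072] [-0.81 -0.2   2.07  0.    1.28 -0.6 ]
side [('b', array([4.853e-01, 1.354e-01, 1.180e-02, 5.200e-02, 3.600e+01, 4.864e-01,
       1.341e-01])), ('c', array([4.696e-01, 6.500e-02, 3.500e-03, 5.940e-02, 1.000e+01, 4.698e-01,
       6.610e-02])), ('d', array([ 4.542e-01, -4.700e-03,  1.150e-02,  7.020e-02,  4.500e+01,
        4.527e-01, -4.800e-03]))] [ 3.202e-01 -3.037e-01  2.950e-02  3.780e-02  5.300e+02  3.179e-01
 -3.035e-01]
scene [('b', array([4.845e-01, 1.379e-01, 1.070e-02, 5.330e-02, 3.800e+01, 4.845e-01,
       1.386e-01])), ('c', array([4.69e-01, 6.95e-02, 3.10e-03, 5.84e-02, 1.00e+01, 4.70e-01,
       6.95e-02])), ('d', None)] [ 3.175e-01 -2.988e-01  2.890e-02  3.960e-02  1.690e+02  3.178e-01
 -3.000e-01]
```

View pics/w4.png

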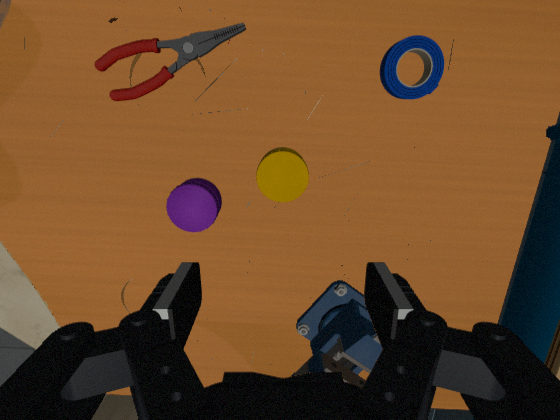

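The yellow tub is at (282,175) and purple at (194,206), well clear. The three bottles are still upright in the row. Grasping the tub.

Emit:
{"fn": "carry_out", "kwargs": {
  "series": "-0.001 -0.001 -0.05 0;0 0 -0.05 0;0 0 -0.05 0;0 0 -0.035 0;0 0 -0.025 0;0 0 -0.015 0;0 0 -0.008 0;0 0 0 0;0 0 0 0"
}}

```text
time: 24.18
tool_pos: [0.321, -0.3014, 0.0212]
tcp_rot: [2.441, 1.975, 0.0]
wrist_force: [-0.2, 0.8, 0.9]
width: 0.879
grip_force: 0.0
```

Emit:
{"fn": "carry_out", "kwargs": {
  "series": "0 0 0 0;0 0 0 0;0 0 0 0;0 0 0 0;0 0 0 0;0 0 0 0",
  "jaw": -1,
  "grip_force": 40
}}

```text
time: 24.92
tool_pos: [0.3208, -0.3014, 0.0215]
tcp_rot: [2.441, 1.974, 0.0]
wrist_force: [-0.9, 1.6, 5.3]
width: 0.646
grip_force: 41.2
```

Emit:
{"fn": "carry_out", "kwargs": {
  "series": "0 0 0.02 0;0 0 0.05 0;0 0 0.05 0;0 0 0.05 0;0.0151 0.0425 0 0;0.0151 0.0425 0 0;0.0151 0.0425 0 0;0.0151 0.0425 0 0;0.0151 0.0425 0 0;0.0151 0.0425 0 0;0.0151 0.0425 0 0;0.0151 0.0425 0 0;0.0151 0.0425 0 0;0.0151 0.0425 0 0;0.0153 0.0425 0 0;0.0153 0.0425 0 0;0 0 0 0;0 0 0 0"
}}

```text
time: 27.18
tool_pos: [0.5012, 0.2088, 0.1899]
tcp_rot: [2.442, 1.976, -0.002]
wrist_force: [-0.4, -0.0, -1.2]
width: 0.647
grip_force: 43.0
```

Emit:
{"fn": "carry_out", "kwargs": {
  "series": "0 0 -0.05 0;0 0 -0.05 0;0 0 -0.035 0;0 0 -0.018 0;0 0 -0.008 0;0 0 0 0;0 0 0 0"
}}

```text
time: 28.05
tool_pos: [0.5032, 0.2097, 0.0309]
tcp_rot: [2.442, 1.975, 0.004]
wrist_force: [-0.4, 1.1, -1.2]
width: 0.648
grip_force: 43.0
```

Emit:
{"fn": "carry_out", "kwargs": {
  "series": "0 -0.0005 -0.004 0;0 0 -0.003 0;0 0 0 0;0 0 0 0"
}}

```text
time: 28.55
tool_pos: [0.5023, 0.209, 0.0235]
tcp_rot: [2.442, 1.976, 0.001]
wrist_force: [-2.0, -0.0, 6.1]
width: 0.647
grip_force: 43.5
```

Emit:
{"fn": "carry_out", "kwargs": {
  "series": "0 0 0 0;0 0 0 0;0 0 0 0;0 0 0 0",
  "jaw": 0.75
}}

```text
time: 29.05
tool_pos: [0.5017, 0.2087, 0.0221]
tcp_rot: [-2.443, -1.976, 0.0]
wrist_force: [-0.7, -0.5, 0.1]
width: 0.872
grip_force: 0.0
```

Emit:
{"fn": "carry_out", "kwargs": {
  "series": "0 0 0.02 0;0 0 0.05 0;0 0 0.05 0;0 0 0.05 0;-0.01 -0.03 0.04 0;-0.01 -0.03 0.04 0;-0.01 -0.03 0.03 0;-0.01 -0.03 0.03 0;0 0 0 0;0 0 0 0"
}}

```text
time: 30.3
tool_pos: [0.4616, 0.089, 0.3316]
tcp_rot: [-2.443, -1.975, 0.0]
wrist_force: [-1.0, 0.1, -0.3]
width: 0.874
grip_force: 0.0
```

Run:
```python
from h import *
from marks import marks
im,d,K,T=shot("wrist","w5.png"); P=cloud(d,K,T)
G={"a":(.5025,.2088),"b":(.4869,.1385),"c":(.4713,.068),"d":(.4558,-.002)}
print([(k,meas(P,g,.034)) for k,g in G.items()],bot.read_state()["tool_pos"])
i,d2,K,T=shot("side"); P=cloud(d2,K,T); print("side",[(k,meas(P,g)) for k,g in G.items()])
```

```text
[('a', array([5.025e-01, 2.086e-01, 2.840e-02, 3.950e-02, 1.929e+03, 5.021e-01,
       2.092e-01])), ('b', array([4.860e-01, 1.375e-01, 1.090e-02, 5.310e-02, 2.580e+02, 4.864e-01,
       1.378e-01])), ('c', array([4.717e-01, 6.950e-02, 3.100e-03, 6.350e-02, 2.200e+01, 4.715e-01,
       7.000e-02])), ('d', array([ 4.548e-01, -1.200e-03,  1.100e-02,  7.100e-02,  2.240e+02,
        4.546e-01, -7.000e-04]))] [0.46136505 0.08919521 0.33086689]
side [('a', array([5.015e-01, 2.072e-01, 2.830e-02, 3.930e-02, 1.620e+02, 4.994e-01,
       2.055e-01])), ('b', array([4.862e-01, 1.362e-01, 1.150e-02, 5.180e-02, 3.600e+01, 4.852e-01,
       1.351e-01])), ('c', array([4.702e-01, 6.570e-02, 3.000e-03, 5.850e-02, 1.000e+01, 4.697e-01,
       6.560e-02])), ('d', array([ 4.540e-01, -4.400e-03,  1.200e-02,  7.010e-02,  4.700e+01,
        4.516e-01, -5.500e-03]))]
```

View pics/w5.png

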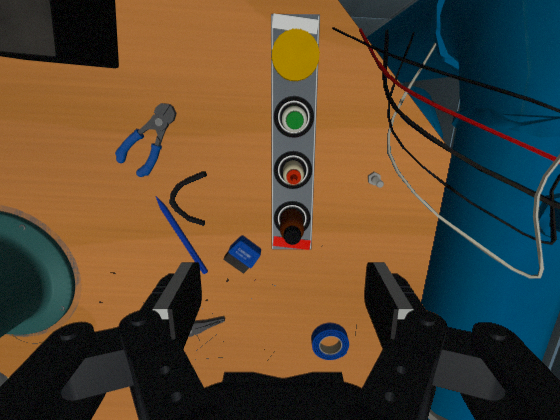

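The four stand upright and centred to within about 2 mm. From the red band, brown is at (291,222), dropper at (293,173), green at (294,119) and tub at (296,54). The gripper is clear of them, so I'm handing in.

```bash
python3 -c "
from workcell import bot
print(bot.finish_job())"
```

```text
the job is handed in; nothing more can be done
None
```

The job is handed in: brown bottle, dropper, green-cap bottle and yellow tub stand upright on their marks from the red end to the white end, each within about 2 mm of centre by the wrist camera, finished at about 30 s of the 96 s.

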